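Set out the leg-carving sample board

TASK

Set out the carving sample board: stand the square sawn blank centrally on the green disc, the finished lobed leg centrally on the blue disc, and the eight-sided roughed leg midway between them on the middle of the board, all upright and with the orange marking template, knob up, centred on top of the roughed leg. Lay the red-handled knife flat, lengthways and centred along the cork strip, pointing either way. Let no leg topple, and leave the yellow-lidded wax tin where it is.

Things in the scene. Friction and masses are not known exactly. Their poses are not given: they have to be found in the camera images.
- blank: Loose square sawn leg blank of very pale wood, 46 x 46 x 75 mm high, about 90 g, standing, with a thin pencilled X on its top. Origin: centre of the underside; z up; x and y square to its side faces.
- rough: Loose roughed-out leg of golden wood, standing: an eight-sided prism 46 mm across flats from 12 mm to 70 mm height, with a smaller eight-sided foot (36 mm across flats, 12 mm high) under it; flat top at 70 mm; about 80 g. Origin: centre of the underside; z up; x and y are each square to a pair of flats.
- carved: Loose finished leg of dark reddish-brown wood, standing: a round eight-lobed bulb, widest 47 mm diameter from 18 to 38 mm height, narrowing to a foot of 34 mm diameter, with a pale round tenon 20 mm diameter on top; 65 mm high in all; about 60 g. Grip the bulb at its widest. Origin: centre of the underside; z up.
- template: Loose marking template: orange plastic disc 44 mm diameter, 6 mm thick, flat underside, with an upright black knob at its centre, 16 mm diameter and 26 mm tall (top at 32 mm); 40 g. Origin: centre of the underside; z up.
- knife: Loose carving knife lying flat, 160 mm long along its x: red handle 100 mm long, 18 mm wide, 16 mm high, its centre 30 mm to -x of the origin; steel blade to +x. About 80 g, centre of mass within the handle about 27 mm to -x of the origin. Origin: mid-length of the whole knife, at the underside of the handle; z up.
- board: Fixed plywood sample board, 280 mm (its x) x 90 mm (its y) x 10 mm thick, lying flat roughly crosswise to the robot. Origin: centre of the underside; the top is 10 mm above it. It carries the two discs, 95 mm either side of its centre along its x; its middle is bare.
- green_disc: Fixed green disc on the board, near one end or the other, 72 mm diameter, 4 mm thick. Origin: centre of its underside, which is 10 mm above the bench; its top is 14 mm above the bench.
- blue_disc: Fixed blue disc on the board, at the other end from the green one, 72 mm diameter, 4 mm thick. Origin: centre of its underside, which is 10 mm above the bench; its top is 14 mm above the bench.
- strip: Fixed cork strip, the knife's rest, 180 mm (its x) x 50 mm (its y) x 8 mm thick, flat on the bench at the left or right of the board, on the other side from the knife at the start. Origin: centre of the underside; the top is 8 mm above it.
- tin: Loose round wax tin, 68 mm diameter, 38 mm high, aluminium with a yellow lid, beyond the board; it is to be left alone. Origin: centre of the underside.
Mind the look-alikes: they are no part of the job. Of the things that look like the blank, take the one that is nearest to the robot's base at the start. Of the things shaped like the rough, the golden one is meant.

How it is judged:
By the outcome, as a careful person would: the job done as asked, in the order asked, and still so for the second after the job is handed in, with the robot touching nothing.
It also fails if it takes over 115 s, if anything falls off the work surface, if the arm or the gripper's body presses on something with over 40 N, if the wrist force passes 120 N, or if a joint passes its speed limit or range.

ROBOT

A 6-joint arm with a two-finger parallel gripper is mounted at the origin on the work surface. World frame = base frame: x ahead of the robot, y to its left, z up, the work surface at z = 0. Lengths are in m, angles in rad, forces in N, time in s.
With the tool pointing down it reaches from about 0.325 to 0.75 m from the base axis. Payload 7.6 kg.
Tool frame: the origin (TCP) lies midway between the tips of the shut fingers; the grasp point (between the pads) lies 19 mm behind it; z points along the fingers, y is the line along which they close (so a half turn about z gives the same grasp; the last joint's range is limited). The gripper opens to 85 mm and grips with 20 to 120 N. Pads are 22 mm wide; open, the fingers measure 114 mm over their backs; the gripper's body (76 mm by 85 mm) begins 54 mm behind the grasp point. The pads swing forward as they close: fully open they stand 13 mm farther back than shut.
Start: joints at [1.108, 0.052, 1.401, -0, 1.689, -0.07], TCP at [0.201, 0.485, 0.231] pointing down, gripper open.
Joint ranges: [-2.9, 2.9], [-0.91, 2.17], [0.12, 2.37], [-1.06, 4.2], [0.26, 2.73], [-2.93, 2.93]. Speed limits (rad/s): [2.57, 2.57, 3.01, 3.14, 3.14, 3.14].

INTERFACE

Orientations are given as a rotation vector (axis times angle).
In Python, from plant import telemetry, vision, sign_off, spotter gives the robot as it stands.
- The arm moves only by the shell command python3 -m jog 'ROWS' [FORCE]. ROWS is JSON, a list that holds one entry, the list of rows, each a list of 7 numbers: the opening, from -1 (shut) to 1 (fully open), then the shift along the tool's x, y, z in mm, then the turn, a rotation vector about the tool's x, y, z in units of 5 degrees (1.0 is 5 degrees). In form: [[[fingers, dx, dy, dz, ax, ay, az], ...]]. A call has 1 to 20 rows; each row shifts and turns the commanded pose from where the row before left it, along the tool's axes as they then stand; what a row does not reach is not made up. A row lasts 1/12 s, in which the tool goes at most 41.7 mm and 7.16 degrees, less where a joint would pass 70% of its speed; a pose out of reach is approached as far as the arm can. A call with a gripper value outside its range is refused whole. The fingers move at their own pace and stop on an object; FORCE is the grip in N (left out, the last holds). Time passes only in rows, so rows that do not move let the fingers close. It gives the time, the measured TCP pose, the force, the opening and the grip force at its end, in the units of the state.
- telemetry.observe(): the state, without advancing time (a new reading comes with each control period).
- vision.grab_frame(name): name is "scene" or "side" or "wrist"; returns (picture, depth): 400x640x3 uint8, red, green, blue; 400x640 float32, m along the optical axis (not along the pixel's ray), 0 where there is no reading.
- vision.calibration(name): a dict with "K" (3x3 intrinsics, pixels), "extrinsics" (4x4, takes a point from world to camera coordinates). Camera axes: x right, y down, z forward; pixel columns grow to the right and rows downward; lengths in m; the calibration is good to about 2 mm. A picture is of the moment at which its call begins: read the wrist's pose just before it. calibration takes no time and is no camera call; for the wrist camera it gives the pose at the moment of the call.
- sign_off(): hands the job in; it is judged then, once.
Trained networks look in the newest picture that a camera, given by its name, has taken for a name from the list of things; names that differ only in an ending like _2 or _b are one class to them, and where a whole thing is asked for, a point or a joint stands for the part that bears it (a point fixed in the world has none). Each returns a list of dicts, best first, with "confidence" (0 to 1); they miss things now and then, are a little off and sometimes report something else, mostly with a low value. They report only what shows in the picture. A call takes as long as a camera call. They do not tell look-alikes from the thing itself.
- spotter.outline_of(camera, target): "region" (400x640 bool, what is visible of it) and "pixel" ([row, column] in pixels, amid what is visible of it).
- spotter.place_of(camera, target): "pixel" ([row, column] in pixels: a listed point, or the origin of a listed thing).
The state is a dict: "t": time; "q": joint angles; "dq": joint speeds; "joint_efforts": joint torques, N m; "eef_pos": TCP position; "orientation": TCP orientation; "wrist_force": force on the tool from outside, world axes, zero at the start; "ft_torque": the same for the moment, N m; "grip_width": finger opening in m; "gripper_force": force on a finger pad.
Only numpy, scipy, OpenCV 4.12 (cv2) and the standard library are available. Lean on these libraries where they do the work, as an engineer would, in place of code of your own. Each camera call takes 0.05 s, during which the arm holds its last target. There are 200 camera calls.

## Working session

There is one attempt and no reset: what is moved stays moved. The work goes in short steps, Python scripts to look and compute and a shell command to move; the robot and the scene stay as the last step left them, time stands still between calls to the robot, and variables do not carry over. Pictures are saved under pics/ and viewed, at most 14 in all, crops included, and the job is handed in when it is done.

```bash
ls; mkdir -p pics; python3 - <<'E'
from plant import telemetry, vision
import cv2,numpy as np
s=telemetry.observe();print({k:np.round(v,3).tolist() for k,v in s.items()})
for n in("scene","side"):
    im,d=vision.grab_frame(n);cv2.imwrite(f"pics/{n}0.png",im[:,:,::-1])
    c=vision.calibration(n);E=np.array(c["extrinsics"]);print(n,np.round(c["K"],1).tolist(),np.round(-E[:3,:3].T@E[:3,3],3),np.round(E[2,:3],2))
E
```

```text
pics
{'t': 0.0, 'q': [1.108, 0.053, 1.402, -0.0, 1.689, -0.07], 'dq': [-0.001, 0.002, -0.001, -0.001, -0.0, 0.0], 'joint_efforts': [0.001, -38.167, -36.018, 0.0, 0.006, -0.0], 'eef_pos': [0.201, 0.485, 0.23], 'orientation': [-0.613, -3.081, 0.002], 'wrist_force': [-0.224, 1.363, 0.279], 'ft_torque': [-0.001, 0.064, -0.013], 'gripper_force': 0.0, 'grip_width': 0.085}
scene [[477.5, 0.0, 312.4], [0.0, 477.5, 196.4], [0.0, 0.0, 1.0]] [ 1.245 -0.715  0.679] [-0.6   0.6  -0.52]
side [[485.7, 0.0, 323.2], [0.0, 485.7, 197.3], [0.0, 0.0, 1.0]] [ 0.013 -0.602  0.757] [ 0.51  0.56 -0.65]
```

View pics/scene0.png

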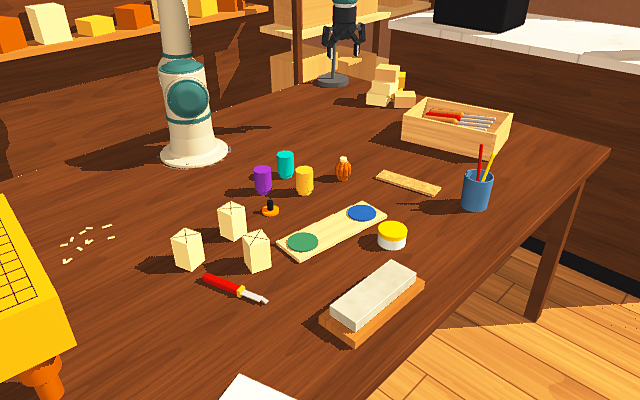

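View pics/side0.png

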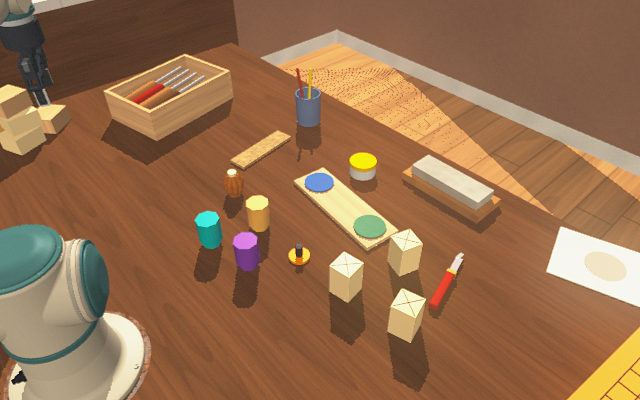

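The scene picture shows blanks at about (187,250), (232,222) and (257,252), with the golden rough at (305,181) among violet and cyan decoys. It also shows the carved leg at (343,168), the template at (270,208), the knife at (235,289), the strip at (408,183) and the tin at (392,236). Next I'll measure them from both cameras.

```bash
cat > h.py <<'E'
from plant import telemetry, vision, spotter
import numpy as np, cv2
def cloud(n,d):
    c=vision.calibration(n);K=np.array(c["K"]);E=np.array(c["extrinsics"])
    v,u=np.mgrid[:d.shape[0],:d.shape[1]]
    P=np.stack([(u-K[0,2])/K[0,0]*d,(v-K[1,2])/K[1,1]*d,d],-1)
    W=(P-E[:3,3])@E[:3,:3]
    W[d<=0]=np.nan
    return W
def topfit(P,z,tol=.004):
    Q=P[abs(P[:,2]-z)<tol]
    if len(Q)<8: return None
    r=cv2.minAreaRect((Q[:,:2]*1000).astype(np.float32))
    return len(Q),np.round(Q.mean(0)*1000,1),np.round(r[0],1),np.round(r[1],1),round(r[2],1)
E
python3 - <<'E'
from h import *
Z=dict(blank=.075,rough=.070,carved=.065,template=.006,knife=.016,board=.010,green_disc=.014,blue_disc=.014,strip=.008,tin=.038)
for n in("scene","side"):
    im,d=vision.grab_frame(n);W=cloud(n,d)
    print(n)
    for t,z in Z.items():
        for o in spotter.outline_of(n,t):
            if o["confidence"]<.3: continue
            R=o["region"]; m=R&np.isfinite(W[...,2]); P=W[m]
            if len(P)==0: print(t,'nodepth');continue
            print(t,round(o["confidence"],2),np.round(o["pixel"]),len(P),"z95",np.round(np.percentile(P[:,2],[5,95])*1000),im[R].mean(0).round(),topfit(P,z))
E
```

```text
scene
blank 0.77 [249. 256.] 992 z95 [ 5. 75.] [243. 227. 149.] (288, array([ 580.9, -222.3,   73.9]), array([ 579.9, -221.5]), array([45.8, 48.8]), 72.4)
blank 0.75 [220. 233.] 892 z95 [ 7. 75.] [247. 228. 153.] (231, array([ 450.6, -187.9,   73.8]), array([ 449.7, -186.4]), array([50.2, 48.3]), 11.2)
rough 0.86 [179. 263.] 476 z95 [ 4. 70.] [150.  51. 168.] (126, array([349.6,  -6.9,  68.9]), array([348.3,  -5.6]), array([43.2, 50.9]), 50.5)
rough 0.8 [163. 284.] 439 z95 [ 2. 70.] [  6. 185. 164.] (108, array([328.6,  95.7,  68.7]), array([327.5,  97.2]), array([46.2, 47.2]), 52.8)
rough 0.61 [178. 306.] 474 z95 [ 4. 70.] [241. 186.  42.] (133, array([433.1,  67. ,  69. ]), array([432.9,  68.6]), array([47.5, 45.9]), 22.8)
carved 0.87 [168. 343.] 283 z95 [ 8. 63.] [198. 104.  26.] (23, array([460. , 198.7,  63.5]), array([459.6, 200. ]), array([15.6, 21.2]), 16.4)
template 0.48 [208. 268.] 154 z95 [ 2. 30.] [174. 108.  10.] (99, array([442.7, -63.6,   5.2]), array([440.4, -62. ]), array([36.2, 44.3]), 50.1)
knife 0.72 [287. 232.] 600 z95 [ 3. 16.] [221.  92.  63.] (283, array([ 587
[... 2533 characters left out ...]
. 16.] [139. 187. 134.] (620, array([ 600.7, -105.6,   14.3]), array([ 602.3, -104.9]), array([72. , 73.6]), 82.2)
green_disc 0.58 [207. 347.] 2384 z95 [ 3. 13.] [234. 216. 154.] (1292, array([606.9, -21.1,  11.3]), array([610.5, -10.9]), array([280.4,  92.4]), 83.7)
blue_disc 0.64 [185. 320.] 482 z95 [11. 17.] [118. 152. 212.] (466, array([621.5,  83.1,  14.3]), array([623.1,  84.4]), array([74.3, 72.8]), 9.7)
strip 0.65 [150. 260.] 888 z95 [ 2. 11.] [222. 176. 108.] (791, array([604.8, 298.2,   8.3]), array([609.1, 300.9]), array([182.5,  55.3]), 8.6)
tin 0.82 [168. 363.] 652 z95 [ 4. 40.] [217. 200.  60.] (370, array([736.6,  48.6,  38.2]), array([738.9,  49.5]), array([66.3, 69.2]), 5.1)
```

Candidates for the blank, as scene pixels and measured positions:
- **(232,222):** (448,-187) mm, 485 mm from the base. This is the nearest, so I choose it.
- **(257,252):** 620 mm from the base.
- **(187,250):** 565 mm from the base.

Candidates for the rough: violet (263,180), cyan (285,164) and golden (305,180). I choose golden, at (432,68).

The two cameras agree to about 3 mm. I'll move above the rough for a wrist survey.

```bash
python3 -m jog '[[[1,-26,-20.5,-5,0,0,0],[1,-26,-20.5,-5,0,0,0],[1,-26,-20.5,-5,0,0,0],[1,-26,-20.5,-5,0,0,0],[1,-26,-20.5,-5,0,0,0],[1,-26,-20.5,-5,0,0,0],[1,-26,-20.5,-5,0,0,0],[1,-26,-20.5,-5,0,0,0],[1,-26,-20.5,-5,0,0,0],[1,-26,-20.5,-5,0,0,0],[1,-26,-20.5,-5,0,0,0],[1,-26,-20.5,-5,0,0,0],[1,-26,-20.5,-5,0,0,0],[1,-26,-20.5,-5,0,0,0],[1,0,0,0,0,0,0],[1,0,0,0,0,0,0],[1,0,0,0,0,0,0]]]'
cat >> h.py <<'E'
from scipy.spatial.transform import Rotation as R
def plan(x,y,z,phi):
    "shift in tool axes (mm) from now, then turn about tool z (5deg units)"
    s=telemetry.observe();A=R.from_rotvec(s["orientation"]).as_matrix();p=np.array(s["eef_pos"])*1000
    d=A.T@(np.array([x,y,z])-p);f=np.degrees(np.arctan2(A[1,1],A[0,1]))
    t=(phi-f+90)%180-90
    print("t",round(s["t"],2),"pos",p.round(1),"phi",round(f,1),"tilt",np.round(np.degrees(np.arccos(-A[2,2])),2),"| shift",d.round(1),"turn",round(-t/5,2),"(alt",round(-(t-180*np.sign(t))/5,2),") q6",round(s["q"][5],2),"grip",round(s["grip_width"]*1000,1),round(s["gripper_force"],1),"F",np.round(s["wrist_force"],1))
def look(targets,n="wrist",Z=dict(blank=.075,rough=.070,carved=.065,template=.006,knife=.016,board=.010,green_disc=.014,blue_disc=.014,strip=.008,tin=.038),save=None,dz=0,tol=.004):
    im,d=vision.grab_frame(n);W=cloud(n,d)
    if save: cv2.imwrite(save,im[:,:,::-1])
    for t in targets:
        for o in spotter.outline_of(n,t):
            if o["confidence"]<.3: continue
            m=o["region"]&np.isfinite(W[...,2]);P=W[m]
            if len(P)<20: continue
            print(n,t,round(o["confidence"],2),np.round(o["pixel"]),len(P),"z5,95",np.round(np.percentile(P[:,2],[5,95])*1000,1),im[o["region"]].mean(0).round(),topfit(P,Z[t]+dz,tol))
    return im,W
E
python3 -c "
from h import *
look(['rough','carved','blank','template'],save='pics/w1.png',tol=.006); plan(448,-187,250,10)"
```

```text
t: 2.62
eef_pos: [0.4272, 0.0808, 0.3012]
orientation: [-0.613, -3.081, -0.0]
wrist_force: [0.4, 0.5, -0.1]
grip_width: 0.0851
gripper_force: 0.0
wrist rough 0.8 [180. 312.] 1218 z5,95 [36.4 71.3] [247. 228. 102.] (1074, array([431.4,  71.2,  70.1]), array([432.,  71.]), array([46.2, 45.2]), 9.4)
wrist rough 0.63 [141. 230.] 1543 z5,95 [22.6 71.2] [197.  90. 211.] (1227, array([347.6,  -3.8,  69.9]), array([347.7,  -4.5]), array([45.9, 46.4]), 3.8)
wrist rough 0.58 [ 90. 297.] 1483 z5,95 [ 1.5 71.4] [ 63. 238. 225.] (1350, array([325.5,  99.2,  70.2]), array([325.8,  99. ]), array([45.8, 45.9]), 33.7)
wrist blank 0.97 [253. 152.] 2126 z5,95 [ 8.1 75.9] [251. 236. 176.] (1143, array([ 447.9, -183. ,   74.6]), array([ 448.7, -185.1]), array([45.9, 48. ]), 9.1)
wrist blank 0.56 [288.  84.] 1579 z5,95 [ 5.6 75.6] [247. 226. 159.] (510, array([ 454.8, -318.1,   74.5]), array([ 456.8, -320.7]), array([25.7, 46.8]), 15.0)
wrist template 0.81 [207. 234.] 677 z5,95 [ 2.1 32.2] [223. 154.  17.] (526, array([436.5, -55.5,   5.8]), array([437.8, -58.5]), array([43.3, 45.4]), 36.8)
t 2.87 pos [427.   81.4 301.3] phi 67.6 tilt 0.01 | shift [-121.7 -240.2   51.3] turn 11.52 (alt -24.48 ) q6 -1.08 grip 85.3 0.0 F [-0.5 -0.3  0.2]
```

View pics/w1.png

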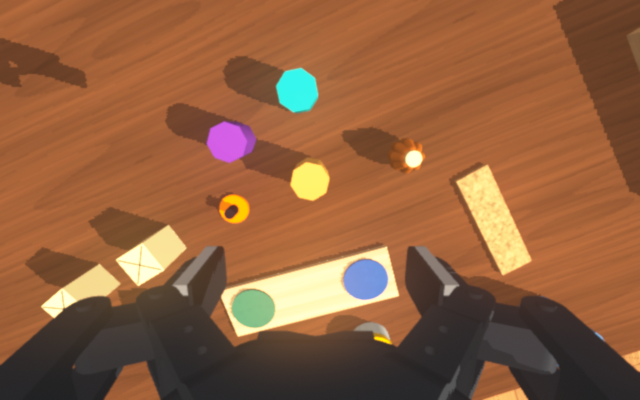

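The wrist view shows the golden rough at (310,180), the target blank at (150,258), the template at (234,208) and the carved leg at (408,155). The board with its green (252,308) and blue (365,278) discs and the strip (493,218) are also in view. All of these agree with the earlier measurements. I'll measure the yaws from this view and go to the blank.

```bash
python3 - <<'E'
from h import *
im,W=look(['carved','board','green_disc','blue_disc','strip'],tol=.005)
o=[o for o in spotter.outline_of('wrist','rough') if o['confidence']>.3]
for o in o:
    c=im[o['region']].mean(0); P=W[o['region']];P=P[abs(P[:,2]-.07)<.004]*1000
    hull=cv2.convexHull(P[:,:2].astype(np.float32))[:,0]
    a=np.radians(np.arange(0,45,1));w=[]
    for t in a:
        w.append(sum(np.ptp(hull@[np.cos(t+k*np.pi/4),np.sin(t+k*np.pi/4)]) for k in range(4))/4)
    print(c.round(),'yaw',np.argmin(w),np.round(w,1)[::5])
plan(448,-187,250,10)
E
python3 -m jog '[[[1,-12,-24,5,0,0,0],[1,-12,-24,5,0,0,0],[1,-12,-24,5,0,0,0],[1,-12,-24,5,0,0,0],[1,-12,-24,5,0,0,0],[1,-12,-24,5,0,0,0],[1,-12,-24,5,0,0,0],[1,-12,-24,5,0,0,0],[1,-12,-24,5,0,0,0],[1,-13,-24,6,0,0,0],[1,0,0,0,0,0,1.28],[1,0,0,0,0,0,1.28],[1,0,0,0,0,0,1.28],[1,0,0,0,0,0,1.28],[1,0,0,0,0,0,1.28],[1,0,0,0,0,0,1.28],[1,0,0,0,0,0,1.28],[1,0,0,0,0,0,1.28],[1,0,0,0,0,0,1.28],[1,0,0,0,0,0,0]]]'
python3 -c "
from h import *
look(['blank'],save='pics/w2.png'); plan(448,-186,25,10)"
python3 -c "
import cv2;i=cv2.imread('pics/w2.png');cv2.imwrite('pics/w2c.png',i[60:340,160:480])"
```

```text
wrist board 0.74 [291. 312.] 5558 z5,95 [ 7.6 11.5] [250. 241. 184.] (5408, array([608.5,  -4.9,  10. ]), array([612.9,  -9.1]), array([279.4,  91.1]), 83.8)
wrist board 0.38 [282. 363.] 1502 z5,95 [12.3 15.5] [133. 156. 217.] (1280, array([622.1,  85.8,  13.8]), array([623.7,  85.5]), array([70.6, 73.9]), 69.0)
wrist green_disc 0.85 [308. 253.] 1350 z5,95 [12.6 15.3] [144. 195. 137.] (1350, array([ 601.5, -102.5,   14. ]), array([ 602.4, -103. ]), array([70.7, 71.4]), 11.1)
wrist blue_disc 0.69 [283. 364.] 1465 z5,95 [12.6 15.5] [130. 155. 218.] (1465, array([622.3,  86.3,  14.1]), array([623. ,  85.7]), array([71.1, 70.3]), 4.6)
wrist strip 0.92 [222. 492.] 3808 z5,95 [6.4 9.7] [249. 217. 132.] (3736, array([606.1, 301.2,   8.3]), array([610.9, 302.4]), array([180.4,  50.7]), 8.7)
[249. 230. 103.] yaw 9 [46.7 45.8 45.5 46.3 46.9 47.4 47.6 47.6 47.3]
[ 58. 244. 232.] yaw 33 [47.2 47.6 47.7 47.4 46.9 46.4 45.9 45.8 46.6]
[198.  90. 214.] yaw 3 [45.9 45.9 46.7 47.1 47.4 47.7 47.6 47.3 46.7]
t 3.22 pos [427.3  80.7 301.3] phi 67.5 tilt 0.0 | shift [-121.5 -239.4   51.3] turn 11.5 (alt -24.5 ) q6 -1.08 grip 85.4 0.0 F [-0.4 -0.6 -0.3]
t: 4.88
eef_pos: [0.4473, -0.1875, 0.2502]
orientation: [-2.026, -2.401, -0.0]
wrist_force: [0.6, -0.1, 0.4]
grip_width: 0.0854
gripper_force: 0.0
wrist blank 0.94 [178. 317.] 2049 z5,95 [29.5 76.2] [247. 230. 160.] (1768, array([ 448.8, -185.4,   75.1]), array([ 449.2, -185.9]), array([45.5, 46.2]), 9.2)
wrist blank 0.77 [277. 313.] 2192 z5,95 [11.  75.9] [238. 212. 144.] (1329, array([ 467.7, -318. ,   74.9]), array([ 467.6, -319.6]), array([45.9, 47.3]), 16.4)
wrist blank 0.68 [220. 420.] 2543 z5,95 [ 7.4 76.1] [211. 189. 130.] (1550, array([ 578.5, -217. ,   75. ]), array([ 579.5, -218.7]), array([45.7, 46.9]), 73.4)
t 4.98 pos [ 447.3 -187.5  250.2] phi 10.1 tilt 0.01 | shift [  1.3   1.  225.2] turn 0.02 (alt -35.98 ) q6 -0.65 grip 85.4 0.0 F [1.2 0.4 0.1]
```

View pics/w2c.png

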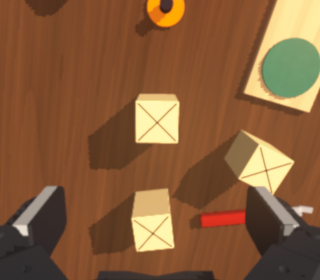

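The crop shows the chosen blank at crop (157,120), directly between the fingers. The two look-alikes are farther from the base, at (152,215) and (265,160). Now descend and grip.

```bash
python3 -m jog '[[[1,1.3,1,25,0,0,0],[1,0,0,25,0,0,0],[1,0,0,25,0,0,0],[1,0,0,25,0,0,0],[1,0,0,25,0,0,0],[1,0,0,25,0,0,0],[1,0,0,25,0,0,0],[1,0,0,25,0,0,0],[1,0,0,25,0,0,0],[-1,0,0,0,0,0,0],[-1,0,0,0,0,0,0],[-1,0,0,0,0,0,0],[-1,0,0,0,0,0,0],[-1,0,0,0,0,0,0],[-1,0,0,0,0,0,0],[-1,0,0,0,0,0,0],[-1,0,0,0,0,0,0],[-1,0,0,0,0,0,0],[-1,0,0,0,0,0,0],[-1,0,0,0,0,0,0]]]' 40; python3 -c "
from h import *
plan(602.5,-104,150,-6.2)"
```

```text
t: 6.65
eef_pos: [0.4493, -0.1866, 0.0274]
orientation: [2.019, 2.402, 0.001]
wrist_force: [0.4, 0.5, 7.2]
grip_width: 0.0454
gripper_force: 42.1
t 6.65 pos [ 449.3 -186.6   27.4] phi 9.9 tilt 0.22 | shift [  54.7  165.5 -122.2] turn 3.22 (alt -32.78 ) q6 -0.64 grip 45.4 42.1 F [0.4 0.5 7.2]
```

```bash
python3 -m jog '[[[-1,0,0,-10,0,0,0],[-1,0,0,-20,0,0,0],[-1,0,0,-30,0,0,0],[-1,0,0,-30,0,0,0],[-1,0,0,-30,0,0,0],[-1,9,27.5,0,0,0,0],[-1,9,27.5,0,0,0,0],[-1,9,27.5,0,0,0,0],[-1,9,27.5,0,0,0,0],[-1,9,27.5,0,0,0,0],[-1,9,27.5,0,0,0,0],[-1,0,0,0,0,0,1.08],[-1,0,0,0,0,0,1.08],[-1,0,0,0,0,0,1.08],[-1,0,0,0,0,0,0],[-1,0,0,0,0,0,0]]]'; python3 -c "
from h import *
plan(602.5,-104,42,-6.2)"
```

```text
t: 7.98
eef_pos: [0.6012, -0.1044, 0.1458]
orientation: [2.337, 2.099, 0.0]
wrist_force: [-0.2, -0.4, -0.7]
grip_width: 0.0454
gripper_force: 41.7
t 7.98 pos [ 601.2 -104.4  145.8] phi -6.1 tilt 0.01 | shift [  0.6   1.2 103.8] turn 0.01 (alt -35.99 ) q6 -0.13 grip 45.4 41.7 F [-0.2 -0.4 -0.7]
```

```bash
python3 -m jog '[[[-1,0.6,1.2,25,0,0,0],[-1,0,0,25,0,0,0],[-1,0,0,25,0,0,0],[-1,0,0,20,0,0,0],[-1,0,0,5,0,0,0],[-1,0,0,2,0,0,0],[-1,0,0,1.5,0,0,0],[-1,0,0,0,0,0,0],[-1,0,0,0,0,0,0],[-1,0,0,0,0,0,0]]]'; python3 -c "
from h import *
plan(602.5,-104,41.4,-6.2)"
```

```text
t: 8.82
eef_pos: [0.6032, -0.1041, 0.0431]
orientation: [2.339, 2.095, 0.002]
wrist_force: [-0.5, 0.4, 0.1]
grip_width: 0.0455
gripper_force: 41.9
t 8.82 pos [ 603.2 -104.1   43.1] phi -6.3 tilt 0.12 | shift [ 0.1 -0.7  1.7] turn -0.02 (alt 35.98 ) q6 -0.12 grip 45.5 41.9 F [-0.5  0.4  0.1]
```

```bash
python3 -m jog '[[[-1,0,0,1,0,0,0],[-1,0,0,1,0,0,0],[-1,0,0,0,0,0,0],[-1,0,0,0,0,0,0]]]';python3 -m jog '[[[0.4,0,0,0,0,0,0],[0.4,0,0,0,0,0,0],[0.4,0,0,0,0,0,0],[0.4,0,0,0,0,0,0],[0.4,0,0,0,0,0,0],[0.6,0,0,-15,0,0,0],[0.8,0,0,-30,0,0,0],[1,0,0,-35,0,0,0],[1,0,0,-35,0,0,0],[1,0,0,-35,0,0,0],[1,0,0,0,0,0,0],[1,0,0,0,0,0,0]]]'; python3 -c "
from h import *
look(['blank','green_disc','carved'],dz=0.0)
look(['blank'],dz=.014)
plan(457,200,200,67)"
```

```text
t: 9.15
eef_pos: [0.6032, -0.1041, 0.0414]
orientation: [2.339, 2.095, 0.002]
wrist_force: [-2.2, -0.1, 5.8]
grip_width: 0.0453
gripper_force: 42.5
t: 10.15
eef_pos: [0.6037, -0.1043, 0.1928]
orientation: [2.337, 2.093, 0.005]
wrist_force: [0.3, 0.5, -0.7]
grip_width: 0.0855
gripper_force: 0.0
wrist blank 0.81 [193. 315.] 3321 z5,95 [39.4 87.5] [248. 231. 160.] (70, array([603.2, -80.1,  75. ]), array([605.6, -80.3]), array([ 0.5, 44.1]), 83.1)
wrist blank 0.69 [337. 239.] 148 z5,95 [-1.  19.3] [148. 119.  78.] None
wrist blank 0.57 [293. 308.] 3141 z5,95 [10.  73.2] [247. 226. 152.] (1780, array([ 578.3, -218.2,   72.4]), array([ 578.1, -218.8]), array([46.6, 45.6]), 73.7)
wrist green_disc 0.73 [158. 313.] 779 z5,95 [ 9.8 12.8] [150. 159. 110.] (723, array([601.1, -84. ,  11.5]), array([602.2, -93. ]), array([51.2, 70.8]), 87.5)
wrist green_disc 0.32 [ 91. 313.] 13800 z5,95 [6.3 8.9] [249. 220. 148.] (38, array([616.2, -49.8,  10.9]), array([612. , -24.4]), array([194.8,  79.5]), 86.5)
wrist blank 0.74 [296. 310.] 3364 z5,95 [10.6 76. ] [245. 224. 151.] None
wrist blank 0.69 [337. 236.] 121 z5,95 [ 1.4 19. ] [147. 118.  79.] None
wrist blank 0.61 [22. 98.] 3889 z5,95 [17.9 71.2] [191. 140.  57.] None
wrist blank 0.59 [193. 316.] 3511 z5,95 [40.5 90.3] [247. 230. 159.] (2956, array([ 604.2, -102.5,   89.2]), array([ 604.1, -103.4]), array([46.2, 46.1]), 83.7)
t 10.45 pos [ 602.  -103.9  188.1] phi -6.3 tilt 0.16 | shift [ 286.1 -177.6  -11.3] turn -14.66 (alt 21.34 ) q6 -0.12 grip 85.5 0.0 F [-0.4  0.3 -0.4]
```

```bash
python3 -m jog '[[[1,24,-15,-2,0,0,0],[1,24,-15,-2,0,0,0],[1,24,-15,-2,0,0,0],[1,24,-15,-2,0,0,0],[1,24,-15,-2,0,0,0],[1,24,-15,-2,0,0,0],[1,24,-15,-2,0,0,0],[1,24,-15,0,0,0,0],[1,24,-15,0,0,0,0],[1,24,-15,0,0,0,0],[1,24,-15,0,0,0,0],[1,22,-13,0,0,0,0],[1,0,0,0,0,0,0],[1,0,0,0,0,0,0],[1,0,0,0,0,0,0]]]'; python3 - <<'E'
from h import *
im,W=look(['carved','carved'],tol=.006,save='pics/w3.png')
# tenon and bulb by colour/height near (457,199)
m=(np.hypot(W[...,0]-.457,W[...,1]-.2)<.035)&(W[...,2]>.01)
P=W[m]
for lo,hi in((.06,.07),(.02,.045),(.01,.07)):
    Q=P[(P[:,2]>lo)&(P[:,2]<hi)]*1000
    if len(Q)>5:
        c,r=cv2.minEnclosingCircle(Q[:,:2].astype(np.float32));print(lo,hi,len(Q),np.round(c,1),round(r,1))
plan(457,200,8,-6.3)
E
```

```text
t: 11.7
eef_pos: [0.4571, 0.1994, 0.2034]
orientation: [2.34, 2.096, -0.001]
wrist_force: [0.4, 0.1, -0.5]
grip_width: 0.0855
gripper_force: 0.0
wrist carved 0.83 [182. 311.] 1437 z5,95 [32.7 65.8] [219. 151.  84.] (356, array([456.8, 202.3,  65. ]), array([456.6, 201.9]), array([19.5, 19.6]), 62.4)
wrist carved 0.83 [182. 311.] 1437 z5,95 [32.7 65.8] [219. 151.  84.] (356, array([456.8, 202.3,  65. ]), array([456.6, 201.9]), array([19.5, 19.6]), 62.4)
0.06 0.07 353 [456.6 201.7] 10.2
0.02 0.045 407 [456.7 202. ] 23.4
0.01 0.07 1423 [456.7 202. ] 23.4
t 11.85 pos [457.4 198.9 203.6] phi -6.4 tilt 0.02 | shift [  1.1  -0.5 195.6] turn -0.02 (alt 35.98 ) q6 0.45 grip 85.3 0.0 F [ 0.4 -0.6  0.1]
```

```bash
python3 -m jog '[[[1,2,-0.8,25,0,0,0],[1,0,0,25,0,0,0],[1,0,0,25,0,0,0],[1,0,0,25,0,0,0],[1,0,0,25,0,0,0],[1,0,0,25,0,0,0],[1,0,0,25,0,0,0],[1,0,0,22,0,0,0],[-1,0,0,0,0,0,0],[-1,0,0,0,0,0,0],[-1,0,0,0,0,0,0],[-1,0,0,0,0,0,0],[-1,0,0,0,0,0,0],[-1,0,0,0,0,0,0],[-1,0,0,0,0,0,0],[-1,0,0,0,0,0,0],[-1,0,0,0,0,0,0],[-1,0,0,0,0,0,0],[-1,0,0,0,0,0,0]]]' 40; python3 -m jog '[[[-1,0,0,-10,0,0,0],[-1,0,0,-20,0,0,0],[-1,0,0,-30,0,0,0],[-1,0,0,-30,0,0,0],[-1,0,0,-30,0,0,0],[-1,0,0,0,0,0,0],[-1,0,0,0,0,0,0]]]';python3 -c "
from h import *
plan(623.2,85.3,130,-6.2)"
```

```text
t: 13.43
eef_pos: [0.4579, 0.2023, 0.0089]
orientation: [2.339, 2.095, 0.006]
wrist_force: [-1.0, -0.3, 6.3]
grip_width: 0.0458
gripper_force: 41.5
t: 14.02
eef_pos: [0.4575, 0.2023, 0.1296]
orientation: [2.339, 2.095, 0.007]
wrist_force: [-0.1, -0.0, -1.6]
grip_width: 0.0458
gripper_force: 41.2
t 14.02 pos [457.5 202.3 129.6] phi -6.3 tilt 0.29 | shift [-9.810e+01  1.776e+02  1.000e-01] turn -0.02 (alt 35.98 ) q6 0.45 grip 45.8 41.2 F [-0.1 -0.  -1.6]
```

```bash
python3 -m jog '[[[-1,-12,22,0,0,0,0],[-1,-12,22,0,0,0,0],[-1,-12,22,0,0,0,0],[-1,-12,22,0,0,0,0],[-1,-12,22,0,0,0,0],[-1,-12,22,0,0,0,0],[-1,-13,22,0,0,0,0],[-1,-13,23,0,0,0,0],[-1,0,0,0,0,0,0],[-1,0,0,0,0,0,0],[-1,0,0,0,0,0,0]]]'; python3 -c "
from h import *
plan(623.2,85.3,24,-6.2)"
```

```text
t: 14.93
eef_pos: [0.6207, 0.0853, 0.1254]
orientation: [-2.339, -2.095, 0.003]
wrist_force: [-0.6, 0.5, -1.2]
grip_width: 0.0456
gripper_force: 41.3
t 14.93 pos [620.7  85.3 125.4] phi -6.3 tilt 0.15 | shift [  0.3   2.7 101.4] turn -0.02 (alt 35.98 ) q6 0.19 grip 45.6 41.3 F [-0.6  0.5 -1.2]
```

```bash
python3 -m jog '[[[-1,0.3,2.6,25,0,0,0],[-1,0,0,25,0,0,0],[-1,0,0,25,0,0,0],[-1,0,0,20,0,0,0],[-1,0,0,4,0,0,0],[-1,0,0,1,0,0,0],[-1,0,0,1,0,0,0],[-1,0,0,1,0,0,0],[-1,0,0,1,0,0,0],[-1,0,0,0,0,0,0],[-1,0,0,0,0,0,0]]]'; python3 -c "
from h import *
plan(623.2,85.3,23,-6.2)"
```

```text
t: 15.85
eef_pos: [0.6246, 0.0851, 0.0246]
orientation: [2.34, 2.095, 0.002]
wrist_force: [0.9, 0.6, 0.4]
grip_width: 0.0456
gripper_force: 41.4
t 15.85 pos [624.6  85.1  24.6] phi -6.3 tilt 0.07 | shift [ 0.  -1.4  1.6] turn -0.02 (alt 35.98 ) q6 0.19 grip 45.6 41.4 F [0.9 0.6 0.4]
```

```bash
python3 -m jog '[[[-1,0,-1.2,1,0,0,0],[-1,0,0,1,0,0,0],[-1,0,0,0,0,0,0],[-1,0,0,0,0,0,0]]]';python3 -m jog '[[[0.4,0,0,0,0,0,0],[0.4,0,0,0,0,0,0],[0.4,0,0,0,0,0,0],[0.4,0,0,0,0,0,0],[0.4,0,0,0,0,0,0],[0.6,0,0,-15,0,0,0],[0.8,0,0,-30,0,0,0],[1,0,0,-35,0,0,0],[1,0,0,-35,0,0,0],[1,0,0,-35,0,0,0],[1,0,0,0,0,0,0],[1,0,0,0,0,0,0]]]'; python3 -c "
from h import *
im,W=look(['blue_disc','carved'],dz=.014,save='pics/w4.png')
plan(432,70,220,9)"
```

```text
t: 16.18
eef_pos: [0.6233, 0.0852, 0.0229]
orientation: [2.34, 2.096, 0.001]
wrist_force: [-3.8, -1.2, 5.4]
grip_width: 0.0458
gripper_force: 41.8
t: 17.18
eef_pos: [0.6243, 0.0853, 0.1749]
orientation: [2.338, 2.094, 0.007]
wrist_force: [0.6, -0.1, -0.3]
grip_width: 0.0855
gripper_force: 0.0
wrist blue_disc 0.77 [172. 311.] 1788 z5,95 [10.1 12.6] [115. 127. 179.] None
wrist carved 0.55 [191. 308.] 1804 z5,95 [45.4 76.9] [219. 152.  92.] (441, array([622.5,  85.3,  76.4]), array([622.5,  85. ]), array([19.7, 19.1]), 83.0)
t 17.33 pos [622.4  85.2 169.8] phi -6.3 tilt 0.18 | shift [ -36.  -187.7  -49.6] turn -3.06 (alt 32.94 ) q6 0.19 grip 85.3 0.0 F [-0.1  0.4 -0.5]
```

```bash
python3 -m jog '[[[1,0,0,-30,0,0,0],[1,0,0,-20,0,0,0],[1,-4.5,-23.5,0,0,0,0],[1,-4.5,-23.5,0,0,0,0],[1,-4.5,-23.5,0,0,0,0],[1,-4.5,-23.5,0,0,0,0],[1,-4.5,-23.5,0,0,0,0],[1,-4.5,-23.5,0,0,0,0],[1,-4.5,-23.5,0,0,0,0],[1,-4.5,-23.5,0,0,0,0],[1,0,0,0,0,0,-1.02],[1,0,0,0,0,0,-1.02],[1,0,0,0,0,0,-1.02],[1,0,0,0,0,0,0],[1,0,0,0,0,0,0]]]'; python3 - <<'E'
from h import *
im,W=look(['rough'],save='pics/w5.png')
P=W[(np.hypot(W[...,0]-.432,W[...,1]-.07)<.035)&(abs(W[...,2]-.07)<.004)]*1000
hull=cv2.convexHull(P[:,:2].astype(np.float32))[:,0]
w=[sum(np.ptp(hull@[np.cos(t+k*np.pi/4),np.sin(t+k*np.pi/4)]) for k in range(4))/4 for t in np.radians(np.arange(45))]
print('yaw',np.argmin(w),np.min(w))
plan(432,70,25,9)
E
```

```text
t: 18.58
eef_pos: [0.4319, 0.07, 0.2206]
orientation: [-2.043, -2.385, 0.002]
wrist_force: [-1.2, -0.4, 0.3]
grip_width: 0.0855
gripper_force: 0.0
wrist rough 0.91 [187. 316.] 1987 z5,95 [29.1 71.4] [248. 209.  86.] (1712, array([432.3,  70.8,  70.3]), array([432.2,  70.4]), array([45.4, 45.5]), 8.7)
wrist rough 0.82 [139. 217.] 2405 z5,95 [31.2 71.4] [ 40. 209. 190.] (1942, array([326.6,  99.4,  70.2]), array([326. ,  98.7]), array([46.8, 45.6]), 34.4)
wrist rough 0.56 [233. 234.] 1961 z5,95 [21.  71.1] [159.  71. 176.] (1241, array([350.8,  -0.8,  70.1]), array([350.1,  -2.5]), array([42. , 46.3]), 52.9)
yaw 10 46.167220096639404
t 18.68 pos [432.1  70.  221. ] phi 8.9 tilt 0.09 | shift [-1.00e-01  2.00e-01  1.96e+02] turn -0.03 (alt 35.97 ) q6 -0.08 grip 85.7 0.0 F [-0.3 -1.   0.4]
```

View pics/w5.png

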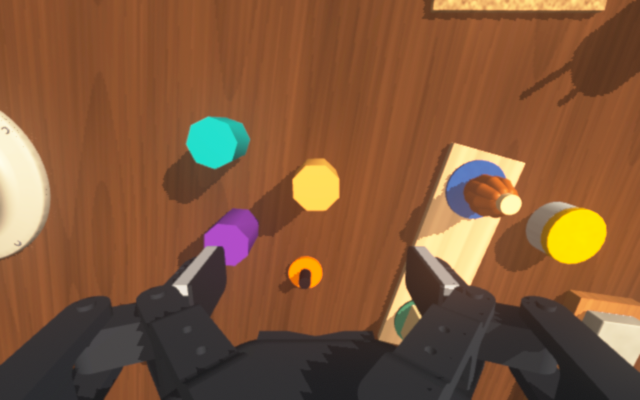

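The golden rough is at (317,185) with its flats square to the fingers. The carved leg stands on the blue disc at (490,195).

```bash
python3 -m jog '[[[1,0.2,0.2,25,0,0,0],[1,0,0,25,0,0,0],[1,0,0,25,0,0,0],[1,0,0,25,0,0,0],[1,0,0,25,0,0,0],[1,0,0,25,0,0,0],[1,0,0,25,0,0,0],[1,0,0,22,0,0,0],[-1,0,0,0,0,0,0],[-1,0,0,0,0,0,0],[-1,0,0,0,0,0,0],[-1,0,0,0,0,0,0],[-1,0,0,0,0,0,0],[-1,0,0,0,0,0,0],[-1,0,0,0,0,0,0],[-1,0,0,0,0,0,0],[-1,0,0,0,0,0,0],[-1,0,0,0,0,0,0],[-1,0,0,0,0,0,0]]]' 40; python3 -m jog '[[[-1,0,0,-10,0,0,0],[-1,0,0,-20,0,0,0],[-1,0,0,-30,0,0,0],[-1,0,0,-30,0,0,0],[-1,0,0,-30,0,0,0],[-1,0,0,-30,0,0,0],[-1,0,0,0,0,0,1.02],[-1,0,0,0,0,0,1.02],[-1,0,0,0,0,0,1.02],[-1,0,0,0,0,0,0],[-1,0,0,0,0,0,0]]]';python3 -c "
from h import *
plan(612.9,-9.6,170,-6.2)"
```

```text
t: 20.27
eef_pos: [0.4337, 0.0704, 0.0265]
orientation: [2.039, 2.387, 0.004]
wrist_force: [-0.7, 1.1, 7.0]
grip_width: 0.0457
gripper_force: 41.9
t: 21.18
eef_pos: [0.4323, 0.0703, 0.1752]
orientation: [2.337, 2.099, 0.0]
wrist_force: [-0.8, 0.2, -0.9]
grip_width: 0.0453
gripper_force: 41.3
t 21.18 pos [432.3  70.3 175.2] phi -6.2 tilt 0.01 | shift [-60.  188.2   5.2] turn 0.01 (alt -35.99 ) q6 0.18 grip 45.3 41.3 F [-0.8  0.2 -0.9]
```

```bash
python3 -m jog '[[[-1,-7.5,23.6,0,0,0,0],[-1,-7.5,23.6,0,0,0,0],[-1,-7.5,23.6,0,0,0,0],[-1,-7.5,23.6,0,0,0,0],[-1,-7.5,23.6,0,0,0,0],[-1,-7.5,23.6,0,0,0,0],[-1,-7.5,23.6,0,0,0,0],[-1,-7.5,23.6,0,0,0,0],[-1,0,0,25,0,0,0],[-1,0,0,25,0,0,0],[-1,0,0,0,0,0,0],[-1,0,0,0,0,0,0],[-1,0,0,0,0,0,0]]]'; python3 -c "
from h import *
plan(612.9,-9.4,36.5,-6.2)"
```

```text
t: 22.27
eef_pos: [0.6139, -0.01, 0.1265]
orientation: [2.338, 2.097, 0.002]
wrist_force: [-0.6, -0.2, -0.5]
grip_width: 0.0455
gripper_force: 41.7
t 22.27 pos [613.9 -10.  126.5] phi -6.2 tilt 0.09 | shift [ 0.5 -1.2 89.9] turn -0.01 (alt 35.99 ) q6 0.03 grip 45.5 41.7 F [-0.6 -0.2 -0.5]
```

```bash
python3 -m jog '[[[-1,0.5,-1,25,0,0,0],[-1,0,0,25,0,0,0],[-1,0,0,25,0,0,0],[-1,0,0,10,0,0,0],[-1,0,0,1,0,0,0],[-1,0,0,1,0,0,0],[-1,0,0,1,0,0,0],[-1,0,0,1,0,0,0],[-1,0,0,1,0,0,0],[-1,0,0,0,0,0,0],[-1,0,0,0,0,0,0]]]'; python3 -c "
from h import *
plan(612.9,-9.4,36.5,-6.2)"
```

```text
t: 23.18
eef_pos: [0.6136, -0.0095, 0.0366]
orientation: [2.339, 2.095, 0.003]
wrist_force: [0.4, 0.4, 4.9]
grip_width: 0.0457
gripper_force: 42.3
t 23.18 pos [613.6  -9.5  36.6] phi -6.3 tilt 0.17 | shift [ 0.1 -0.7  0. ] turn -0.02 (alt 35.98 ) q6 0.03 grip 45.7 42.3 F [0.4 0.4 4.9]
```

```bash
python3 -m jog '[[[0.4,0,0,0,0,0,0],[0.4,0,0,0,0,0,0],[0.4,0,0,0,0,0,0],[0.4,0,0,0,0,0,0],[0.4,0,0,0,0,0,0],[0.6,0,0,-15,0,0,0],[0.8,0,0,-30,0,0,0],[1,0,0,-35,0,0,0],[1,0,0,-35,0,0,0],[1,0,0,-35,0,0,0],[1,0,0,-20,0,0,0],[1,0,0,0,0,0,0]]]'; python3 -c "
from h import *
im,W=look(['rough'],dz=.010)
P=W[(np.hypot(W[...,0]-.613,W[...,1]+.01)<.035)&(abs(W[...,2]-.08)<.005)]
print(topfit(P,.08,.005))
plan(437,-60,170,-6.2)"
```

```text
t: 24.18
eef_pos: [0.6145, -0.0096, 0.2115]
orientation: [2.335, 2.091, 0.011]
wrist_force: [0.1, 1.2, 1.4]
grip_width: 0.0852
gripper_force: 0.0
wrist rough 0.65 [189. 316.] 2285 z5,95 [32.4 77.7] [252. 215.  93.] (1582, array([612.6,  -8.9,  76.9]), array([613. ,  -9.2]), array([45.4, 45.5]), 83.0)
wrist rough 0.64 [206.  65.] 3608 z5,95 [14.9 68.6] [144.  63. 160.] None
wrist rough 0.58 [112.  26.] 2739 z5,95 [10.3 67.8] [ 32. 134. 121.] None
(1923, array([612.9,  -9. ,  76.6]), array([612.9,  -9.2]), array([45.5, 45.7]), 83.5)
t 24.28 pos [612.8  -9.5 205.2] phi -6.3 tilt 0.08 | shift [ -69.5 -169.2   35. ] turn -0.02 (alt 35.98 ) q6 0.03 grip 85.3 0.0 F [-0.1 -0.3 -1.1]
```

```bash
python3 -m jog '[[[0.3,-10,-24.2,0,0,0,0],[0.3,-10,-24.2,0,0,0,0],[0.3,-10,-24.2,0,0,0,0],[0.3,-10,-24.2,0,0,0,0],[0.3,-10,-24.2,0,0,0,0],[0.3,-10,-24.2,0,0,0,0],[0.3,-10,-24.2,0,0,0,0],[0.3,0,0,0,0,0,0],[0.3,0,0,0,0,0,0],[0.3,0,0,0,0,0,0]]]'; python3 - <<'E'
from h import *
im,W=look(['template'],save='pics/w6.png')
for z in(.006,.032):
    P=W[(np.hypot(W[...,0]-.437,W[...,1]+.06)<.035)&(abs(W[...,2]-z)<.003)]*1000
    P=P[:,:2].astype(np.float32)
    print(z,len(P),cv2.minEnclosingCircle(P),cv2.minAreaRect(P))
plan(437,-60,9,-6.2)
E
```

```text
t: 25.12
eef_pos: [0.4364, -0.0603, 0.2037]
orientation: [-2.339, -2.095, 0.001]
wrist_force: [-0.2, 0.1, 0.7]
grip_width: 0.0557
gripper_force: 0.0
wrist template 0.76 [178. 317.] 1145 z5,95 [ 5.  32.5] [224. 142.   9.] (928, array([438.6, -57.8,   6.3]), array([438.6, -58.8]), array([43.1, 42.8]), 83.7)
0.006 922 ((438.4242248535156, -59.222015380859375), 22.04882049560547) ((438.6123962402344, -58.82000732421875), (43.10308837890625, 42.80256652832031), 83.73660278320312)
0.032 168 ((438.4932861328125, -58.955848693847656), 7.957765579223633) ((438.5583801269531, -58.709197998046875), (14.991650581359863, 13.943453788757324), 83.62885284423828)
t 25.22 pos [436.9 -60.2 204. ] phi -6.3 tilt 0.08 | shift [  0.2   0.4 195. ] turn -0.02 (alt 35.98 ) q6 -0.11 grip 55.5 0.0 F [ 0.2 -0.1  0.3]
```

```bash
python3 -m jog '[[[0.3,1,1.6,25,0,0,0],[0.3,0,0,25,0,0,0],[0.3,0,0,25,0,0,0],[0.3,0,0,25,0,0,0],[0.3,0,0,25,0,0,0],[0.3,0,0,25,0,0,0],[0.3,0,0,25,0,0,0],[0.3,0,0,18,0,0,0],[-1,0,0,0,0,0,0],[-1,0,0,0,0,0,0],[-1,0,0,0,0,0,0],[-1,0,0,0,0,0,0],[-1,0,0,0,0,0,0],[-1,0,0,0,0,0,0],[-1,0,0,0,0,0,0],[-1,0,0,0,0,0,0],[-1,0,0,0,0,0,0],[-1,0,0,0,0,0,0],[-1,0,0,0,0,0,0]]]' 30; python3 -c "
from h import *
plan(613,-9.2,150,-6.2)"
```

```text
t: 26.8
eef_pos: [0.4393, -0.0598, 0.0131]
orientation: [2.339, 2.094, 0.003]
wrist_force: [0.6, 0.4, 6.6]
grip_width: 0.0147
gripper_force: 29.9
t 26.8 pos [439.3 -59.8  13.1] phi -6.3 tilt 0.17 | shift [  69.3  167.5 -136.4] turn -0.02 (alt 35.98 ) q6 -0.11 grip 14.7 29.9 F [0.6 0.4 6.6]
```

```bash
python3 -m jog '[[[-1,0,0,-10,0,0,0],[-1,0,0,-20,0,0,0],[-1,0,0,-30,0,0,0],[-1,0,0,-30,0,0,0],[-1,0,0,-30,0,0,0],[-1,0,0,-20,0,0,0],[-1,9.8,24,0,0,0,0],[-1,9.8,24,0,0,0,0],[-1,9.8,24,0,0,0,0],[-1,9.8,24,0,0,0,0],[-1,9.8,24,0,0,0,0],[-1,9.8,24,0,0,0,0],[-1,10.5,24,0,0,0,0],[-1,0,0,0,0,0,0],[-1,0,0,0,0,0,0],[-1,0,0,0,0,0,0],[-1,0,0,0,0,0,0]]]'; python3 - <<'E'
from h import *
plan(613,-9.2,94,-6.2)
im,d=vision.grab_frame("scene");cv2.imwrite("pics/s2.png",cv2.resize(im[130:270,200:460,::-1],None,fx=3,fy=3))
E
```

```text
t: 28.22
eef_pos: [0.6121, -0.0096, 0.1523]
orientation: [2.341, 2.095, -0.0]
wrist_force: [0.3, 0.3, -0.2]
grip_width: 0.0145
gripper_force: 29.5
t 28.22 pos [612.1  -9.6 152.3] phi -6.3 tilt 0.01 | shift [ 0.5  0.9 58.3] turn -0.03 (alt 35.97 ) q6 0.03 grip 14.5 29.5 F [ 0.3  0.3 -0.2]
```

View pics/s2.png

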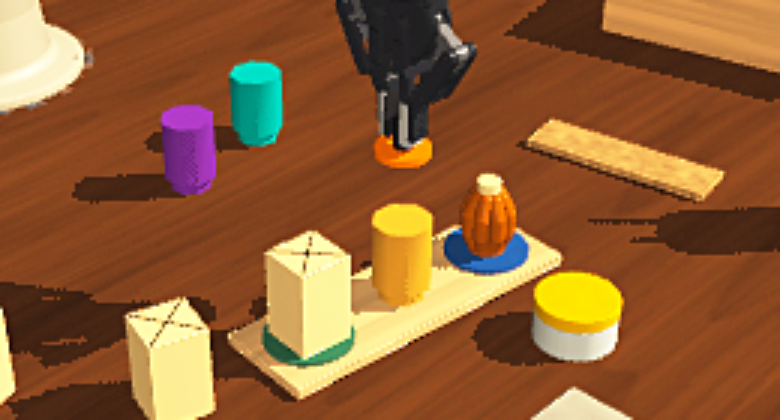

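The template hangs level at (403,152), directly above the rough at (403,250). The blank and the carved leg stand on their discs. I'll lower it.

```bash
python3 -m jog '[[[-1,0.4,0.9,25,0,0,0],[-1,0,0,25,0,0,0],[-1,0,0,4,0,0,0],[-1,0,0,1,0,0,0],[-1,0,0,1,0,0,0],[-1,0,0,1,0,0,0],[-1,0,0,1,0,0,0],[-1,0,0,0,0,0,0],[-1,0,0,0,0,0,0]]]'; python3 -c "
from h import *
plan(613,-9.2,93.1,-6.2)"
```

```text
t: 29.02
eef_pos: [0.614, -0.0089, 0.0945]
orientation: [2.34, 2.095, 0.001]
wrist_force: [0.7, -0.0, -0.3]
grip_width: 0.0147
gripper_force: 29.5
t 29.02 pos [614.   -8.9  94.5] phi -6.3 tilt 0.06 | shift [-0.4 -1.   1.4] turn -0.02 (alt 35.98 ) q6 0.04 grip 14.7 29.5 F [ 0.7 -0.  -0.3]
```

```bash
python3 -m jog '[[[-1,0,-0.9,1,0,0,0],[-1,0,0,0.8,0,0,0],[-1,0,0,0,0,0,0],[-1,0,0,0,0,0,0]]]'; python3 -m jog '[[[-0.2,0,0,0,0,0,0],[-0.2,0,0,0,0,0,0],[-0.2,0,0,0,0,0,0],[-0.2,0,0,0,0,0,0],[-0.2,0,0,0,0,0,0],[-0.2,0,0,-10,0,0,0],[-0.2,0,0,-20,0,0,0],[0,0,0,-30,0,0,0],[0,0,0,-35,0,0,0],[0,0,0,-35,0,0,0],[0,0,0,0,0,0,0],[0,0,0,0,0,0,0],[0,0,0,0,0,0,0]]]'; python3 - <<'E'
from h import *
im,W=look(['template'],dz=.080,save='pics/w7.png',tol=.006)
plan(582,-317,230,107)
print(telemetry.observe()['q'])
E
```

```text
t: 29.35
eef_pos: [0.6132, -0.0088, 0.0932]
orientation: [2.339, 2.095, 0.002]
wrist_force: [-1.4, -0.1, 6.6]
grip_width: 0.0147
gripper_force: 30.0
t: 30.43
eef_pos: [0.6127, -0.0088, 0.222]
orientation: [-2.34, -2.096, -0.0]
wrist_force: [-0.2, 0.2, -0.3]
grip_width: 0.0427
gripper_force: 0.0
wrist template 0.75 [189. 315.] 1627 z5,95 [ 83.9 111.2] [228. 150.  22.] (1315, array([613.6,  -6.8,  85. ]), array([613.8,  -8.3]), array([43.2, 43.2]), 83.7)
t 30.53 pos [612.2  -8.8 220.4] phi -6.3 tilt 0.16 | shift [-309.7    3.8   -9.6] turn 13.34 (alt -22.66 ) q6 0.04 grip 42.6 0.0 F [ 1.1 -1.2 -0.1]
[-7.46740185e-02  3.05875351e-01  1.13724759e+00  9.86170476e-05
  1.70134023e+00  3.54274526e-02]
```

```bash
python3 -m jog '[[[0,-28,0.3,-1,0,0,0],[0,-28,0.3,-1,0,0,0],[0,-28,0.3,-1,0,0,0],[0,-28,0.3,-1,0,0,0],[0,-28,0.3,-1,0,0,0],[0,-28,0.3,-1,0,0,0],[0,-28,0.3,-1,0,0,0],[0,-28,0.3,-1,0,0,0],[0,-28,0.3,-1,0,0,0],[0,-28,0.3,-1,0,0,0],[0,-29,0.8,0,0,0,0]]]'; python3 -m jog '[[[0,0,0,0,0,0,1.21],[0,0,0,0,0,0,1.21],[0,0,0,0,0,0,1.21],[0,0,0,0,0,0,1.21],[0,0,0,0,0,0,1.21],[0,0,0,0,0,0,1.21],[0,0,0,0,0,0,1.21],[0,0,0,0,0,0,1.21],[0,0,0,0,0,0,1.21],[0,0,0,0,0,0,1.21],[0,0,0,0,0,0,1.21],[0,0,0,0,0,0,0],[0,0,0,0,0,0,0]]]'; python3 - <<'E'
from h import *
im,W=look(['knife'],save='pics/w8.png',tol=.006)
hsv=cv2.cvtColor(im,cv2.COLOR_RGB2HSV)
m=((hsv[...,0]<8)|(hsv[...,0]>172))&(hsv[...,1]>180)&(hsv[...,2]>80)&(np.hypot(W[...,0]-.59,W[...,1]+.315)<.12)
P=W[m]*1000;print('red',len(P),np.percentile(P[:,2],[5,50,95]).round(1))
for Q in(P,P[P[:,2]>12]): print(cv2.minAreaRect(Q[:,:2].astype(np.float32)),Q.mean(0))
plan(582,-317,3,-73)
E
```

```text
t: 31.45
eef_pos: [0.582, -0.3174, 0.2306]
orientation: [-2.338, -2.094, 0.001]
wrist_force: [0.7, 0.3, -0.0]
grip_width: 0.0431
gripper_force: 0.0
t: 32.53
eef_pos: [0.5824, -0.3162, 0.2307]
orientation: [-3.104, -0.473, 0.003]
wrist_force: [-0.1, -0.1, -0.2]
grip_width: 0.043
gripper_force: 0.0
wrist knife 0.78 [153. 317.] 1760 z5,95 [ 9.2 17.4] [191.  94.  75.] (1469, array([ 600.6, -311.5,   14.9]), array([ 612.4, -308.4]), array([159.6,  18.1]), 15.5)
red 1123 [ 1.3 16.  17.4]
((577.2072143554688, -318.0609436035156), (93.6263656616211, 19.74134635925293), 15.515420913696289) [ 580.64958692 -316.96204409   14.96762381]
((578.9209594726562, -317.6643981933594), (90.08670043945312, 17.958065032958984), 15.674198150634766) [ 581.03353848 -317.16966174   15.91563699]
t 32.63 pos [ 582.5 -316.3  231.2] phi -72.7 tilt 0.08 | shift [ -0.5   0.8 228.2] turn 0.06 (alt -35.94 ) q6 0.72 grip 42.9 0.0 F [0.3 0.2 0.6]
```

View pics/w8.png

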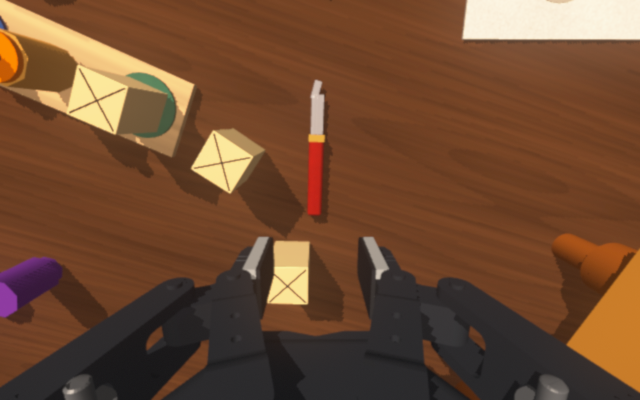

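The wrist view shows the knife at (317,150) lying along the tool x axis, blade pointing away. The template sits on the rough at top left. Grip it at the centre of mass, (586,-315.7).

```bash
python3 -m jog '[[[0,3.5,0.5,25,0,0,0.36],[0,0,0,25,0,0,0],[0,0,0,25,0,0,0],[0,0,0,25,0,0,0],[0,0,0,25,0,0,0],[0,0,0,25,0,0,0],[0,0,0,25,0,0,0],[0,0,0,25,0,0,0],[0,0,0,20,0,0,0],[0,0,0,8,0,0,0],[-1,0,0,0,0,0,0],[-1,0,0,0,0,0,0],[-1,0,0,0,0,0,0],[-1,0,0,0,0,0,0],[-1,0,0,0,0,0,0],[-1,0,0,0,0,0,0],[-1,0,0,0,0,0,0],[-1,0,0,0,0,0,0],[-1,0,0,0,0,0,0]]]' 50; python3 -m jog '[[[-1,0,0,-10,0,0,0],[-1,0,0,-20,0,0,0],[-1,0,0,-30,0,0,0],[-1,0,0,-30,0,0,0],[-1,0,0,-30,0,0,0],[-1,0,0,-30,0,0,0],[-1,0,0,-30,0,0,0],[-1,0,0,-30,0,0,0],[-1,0,0,0,0,0,0],[-1,0,0,0,0,0,0]]]'; python3 - <<'E'
from h import *
look(['knife'],n='scene',tol=.05,dz=.2);plan(584,298.5,210,-81.4)
E
```

```text
t: 34.22
eef_pos: [0.5866, -0.3161, 0.005]
orientation: [3.113, 0.419, 0.002]
wrist_force: [-1.5, 1.3, 4.4]
grip_width: 0.0163
gripper_force: 53.2
t: 35.05
eef_pos: [0.5867, -0.3161, 0.2167]
orientation: [3.111, 0.419, 0.006]
wrist_force: [-0.3, -0.7, -1.1]
grip_width: 0.0166
gripper_force: 52.5
scene knife 0.91 [200. 224.] 590 z5,95 [-2.000e-01  2.278e+02] [196. 100.  68.] (552, array([ 613.8, -313.9,  222.1]), array([ 614.1, -313. ]), array([156.7,  33.9]), 21.2)
t 35.15 pos [ 585.7 -315.5  212.4] phi -74.7 tilt 0.15 | shift [ 160.8 -592.6    3.3] turn 1.35 (alt -34.65 ) q6 0.75 grip 16.1 52.5 F [-0.5 -0.1 -1.5]
```

```bash
python3 -m jog '[[[-1,4,-15,-3,0,0,0],[-1,9,-33,-3,0,0,0],[-1,9,-33,0,0,0,0],[-1,9,-33,0,0,0,0],[-1,9,-33,0,0,0,0],[-1,9,-33,0,0,0,0],[-1,9,-33,0,0,0,0],[-1,9,-33,0,0,0,0],[-1,9,-33,0,0,0,0],[-1,9,-33,0,0,0,0],[-1,9,-33,0,0,0,0],[-1,9,-33,0,0,0,0],[-1,9,-33,0,0,0,0],[-1,9,-33,0,0,0,0],[-1,9,-33,0,0,0,0],[-1,9,-33,0,0,0,0],[-1,9,-33,0,0,0,0],[-1,9,-33,0,0,0,0],[-1,4,-16.6,0,0,0,0],[-1,0,0,0,0,0,0]]]'; python3 -m jog '[[[-1,0,0,0,0,0,0.67],[-1,0,0,0,0,0,0.67],[-1,0,0,0,0,0,0],[-1,0,0,0,0,0,0]]]'; python3 - <<'E'
from h import *
plan(584.5,297.5,100,-81.35)
im,W=look(['knife','strip'],save='pics/w9.png',tol=.008)
P=W[(W[...,2]>.15)&(W[...,2]<.25)&(np.hypot(W[...,0]-.61,W[...,1]-.3)<.12)]*1000
print(len(P),np.percentile(P[:,2],[2,50,98]),cv2.minAreaRect(P[:,:2].astype(np.float32)))
E
```

```text
t: 36.82
eef_pos: [0.5825, 0.3024, 0.2176]
orientation: [-3.112, -0.427, 0.006]
wrist_force: [-0.1, -0.0, -1.2]
grip_width: 0.0165
gripper_force: 52.5
t: 37.15
eef_pos: [0.5841, 0.2978, 0.219]
orientation: [3.132, 0.239, -0.003]
wrist_force: [1.0, 0.7, -0.4]
grip_width: 0.0161
gripper_force: 52.4
t 37.15 pos [584.1 297.8 219. ] phi -81.3 tilt 0.11 | shift [  0.5   0.3 119. ] turn 0.01 (alt -35.99 ) q6 1.83 grip 16.1 52.4 F [ 1.   0.7 -0.4]
wrist knife 0.83 [188. 315.] 10489 z5,95 [222.9 231.2] [215. 132. 112.] (26, array([636.8, 306. ,   8.8]), array([608.1, 300.8]), array([171.6,  40.2]), 6.3)
wrist strip 0.68 [125. 295.] 1361 z5,95 [ 6.5 10.1] [241. 192. 122.] (1295, array([640.3, 316.3,   8.2]), array([611.3, 303.3]), array([179.1,  51.6]), 8.6)
11873 [222.74758058 229.65870435 246.47551343] ((615.9591674804688, 297.1627197265625), (43.201438903808594, 147.93731689453125), 88.97965240478516)
```

View pics/w9.png

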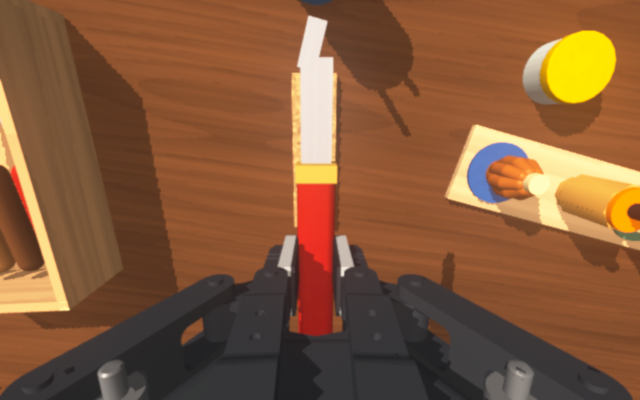

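```bash
python3 - <<'E'
from h import *
s=telemetry.observe();im,d=vision.grab_frame('wrist');W=cloud('wrist',d)*1000
u=np.array([np.cos(np.radians(8.65)),np.sin(np.radians(8.65))]);v=np.array([-u[1],u[0]])
p=np.array(s['eef_pos'])[:2]*1000
m=(W[...,2]>205)&(W[...,2]<236)
P=W[:230][m[:230]];a=(P[:,:2]-p)@u;b=(P[:,:2]-p)@v
k=abs(b)<15;a,b,z=a[k],b[k],P[k,2]
print('tip ahead of TCP',np.percentile(a,99.9),a.max())
for lo in range(0,120,10):
    q=(a>=lo)&(a<lo+10)
    if q.sum()>5: print(lo,q.sum(),np.percentile(b[q],[2,98]).round(1),np.median(z[q]).round(1))
E
```

```text
tip ahead of TCP 106.91749577108125 107.50408318816804
10 256 [-10.1   7.6] 230.5
20 779 [-9.9  7.4] 230.7
30 821 [-10.2   7.3] 230.8
40 956 [-10.2   7.3] 231.0
50 679 [-8.2  5.4] 224.4
60 711 [-8.1  5.3] 224.4
70 768 [-8.4  5.1] 224.4
80 829 [-8.3  5.5] 224.4
90 603 [-7.4  5.4] 224.4
100 362 [-5.2  3.2] 224.4
```

```bash
python3 -m jog '[[[-1,0.5,-0.6,25,0,0,0],[-1,0,0,25,0,0,0],[-1,0,0,25,0,0,0],[-1,0,0,25,0,0,0],[-1,0,0,25,0,0,0],[-1,0,0,25,0,0,0],[-1,0,0,25,0,0,0],[-1,0,0,20,0,0,0],[-1,0,0,0,0,0,0],[-1,0,0,0,0,0,0]]]'; python3 -c "
from h import *
plan(584.5,298.2,13,-81.35)"
```

```text
t: 38.18
eef_pos: [0.5844, 0.2986, 0.0242]
orientation: [3.132, 0.237, -0.004]
wrist_force: [0.5, 0.4, -0.2]
grip_width: 0.0159
gripper_force: 52.4
t 38.18 pos [584.4 298.6  24.2] phi -81.3 tilt 0.14 | shift [ 0.1  0.4 11.2] turn 0.0 (alt -36.0 ) q6 1.84 grip 15.9 52.4 F [ 0.5  0.4 -0.2]
```

```bash
python3 -m jog '[[[-1,0,0,6,0,0,0],[-1,0,0,2,0,0,0],[-1,0,0,1,0,0,0],[-1,0,0,1,0,0,0],[-1,0,0,1,0,0,0],[-1,0,0,0,0,0,0],[-1,0,0,0,0,0,0],[-1,0,0,0,0,0,0]]]'; python3 -c "
from h import *
plan(584.5,298.2,13,-81.35)"
```

```text
t: 38.85
eef_pos: [0.5851, 0.299, 0.0142]
orientation: [-3.132, -0.237, -0.001]
wrist_force: [0.4, 0.9, -1.0]
grip_width: 0.0164
gripper_force: 52.5
t 38.85 pos [585.1 299.   14.2] phi -81.4 tilt 0.02 | shift [-0.7  0.7  1.2] turn -0.0 (alt 36.0 ) q6 1.84 grip 16.4 52.5 F [ 0.4  0.9 -1. ]
```

```bash
python3 -m jog '[[[-1,-0.5,0.5,0.8,0,0,0],[-1,0,0,0.8,0,0,0],[-1,0,0,0,0,0,0],[-1,0,0,0,0,0,0]]]';python3 -m jog '[[[0,0,0,0,0,0,0],[0,0,0,0,0,0,0],[0,0,0,0,0,0,0],[0,0,0,0,0,0,0],[0,0,0,0,0,0,0],[0,0,0,-10,0,0,0],[0,0,0,-25,0,0,0],[0,0,0,-35,0,0,0],[0,0,0,-35,0,0,0],[0,0,0,-35,0,0,0],[0,0,0,-35,0,0,0],[0,0,0,-35,0,0,0],[0,-30,0,-10,0,0,0],[0,-30,0,0,0,0,0],[0,-30,0,0,0,0,0],[0,0,0,0,0,0,0],[0,0,0,0,0,0,0],[0,0,0,0,0,0,0]]]'; python3 - <<'E'
from h import *
u=np.array([np.cos(np.radians(8.65)),np.sin(np.radians(8.65))]);v=np.array([-u[1],u[0]])
for n in('wrist','scene','side'):
    im,W=look(['blank','rough','carved','template','tin'],n=n,dz=.0,tol=.02,save=f'pics/end_{n}.png')
    W=W*1000
    hsv=cv2.cvtColor(im,cv2.COLOR_RGB2HSV)
    near=(np.hypot(W[...,0]-610,W[...,1]-301)<100)
    S=W[near&(W[...,2]>5.5)&(W[...,2]<40)]
    a=S[:,:2]@u;b=S[:,:2]@v
    red=((hsv[...,0]<8)|(hsv[...,0]>172))&(hsv[...,1]>180)&near&(W[...,2]>18)
    Q=W[red];ka=Q[:,:2]@u;kb=Q[:,:2]@v
    K=W[near&(W[...,2]>13)&(W[...,2]<40)];ca=K[:,:2]@u
    f=lambda x:np.percentile(x,[.3,99.7]).round(1)
    print(n,'strip a',f(a),'b',f(b),'| knife all a',f(ca),'| handle top a',f(ka),'b',f(kb),'z',f(K[:,2]),cv2.minAreaRect(Q[:,:2].astype(np.float32))[2])
E
```

```text
t: 39.18
eef_pos: [0.5847, 0.2984, 0.013]
orientation: [-3.133, -0.237, -0.001]
wrist_force: [-2.3, -2.1, 5.2]
grip_width: 0.0165
gripper_force: 53.0
t: 40.68
eef_pos: [0.4961, 0.285, 0.2335]
orientation: [-3.132, -0.237, -0.003]
wrist_force: [-0.1, -0.5, 0.1]
grip_width: 0.0424
gripper_force: 0.0
wrist blank 0.57 [146. 635.] 133 z5,95 [14.8 26.7] [234. 204. 135.] None
wrist rough 0.94 [306. 519.] 478 z5,95 [13.1 69.6] [148.  68. 162.] (160, array([370.5,  -5.9,  61.9]), array([370.1,  -7.5]), array([25.4,  6.3]), 76.7)
wrist rough 0.9 [118. 594.] 2483 z5,95 [22.3 78.7] [223. 163.  72.] (1420, array([611.3,   7.7,  66.4]), array([610.6,   2.6]), array([49.5, 25.6]), 17.0)
wrist rough 0.63 [351. 430.] 172 z5,95 [64.3 70.7] [ 33. 142. 129.] (168, array([315.1, 112.7,  68.9]), array([313.8, 112.4]), array([33.8, 11.1]), 43.3)
wrist carved 0.86 [ 91. 516.] 2241 z5,95 [34.1 79. ] [214. 146.  86.] (1887, array([622. ,  93.4,  64.6]), array([622.6,  90.3]), array([45.4, 36.7]), 21.0)
wrist template 0.6 [117. 629.] 925 z5,95 [80.2 86.8] [249. 175.   9.] None
wrist tin 0.86 [ 12. 559.] 1146 z
[... 2729 characters left out ...]
array([19.2, 43.4]), 36.4)
side rough 0.59 [253. 248.] 893 z5,95 [ 1.8 71.9] [154.  86. 161.] (508, array([343.5, -11.5,  66.7]), array([345.7,  -6.1]), array([46.4, 49. ]), 3.6)
side carved 0.66 [174. 318.] 428 z5,95 [17.3 79.3] [175. 115.  72.] (281, array([615.8,  76.6,  62.7]), array([618.6,  79.2]), array([36. , 43.5]), 50.8)
side tin 0.9 [166. 365.] 646 z5,95 [ 3.7 40.4] [221. 205.  61.] (500, array([732.5,  44.5,  35.2]), array([738.9,  49.6]), array([67.2, 66.9]), 89.5)
side tin 0.74 [235. 366.] 224 z5,95 [10.1 16.7] [111. 122.  88.] None
side strip a [556.4 736.1] b [178.7 231.8] | knife all a [566.9 727.5] | handle top a [566.8 659.2] b [193.4 212.7] z [13.4 27.8] 8.503165245056152
```

View pics/end_wrist.png

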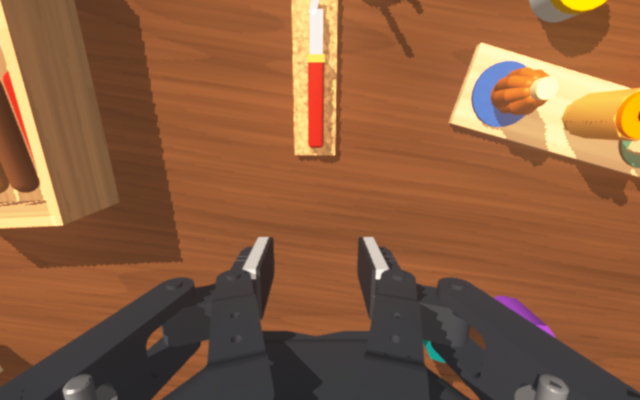

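View pics/end_scene.png

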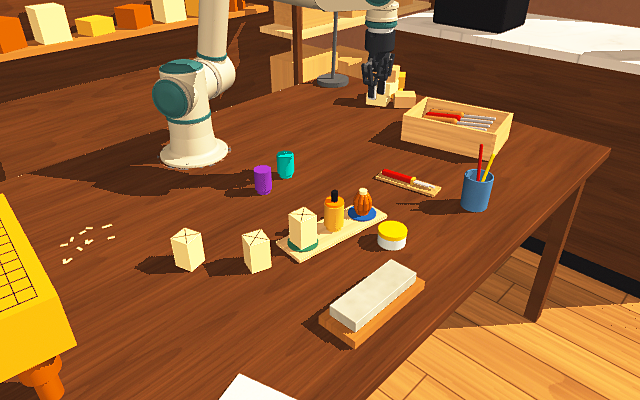

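The wrist view shows the knife centred along the strip, around (316,70). The scene view shows the blank on green (303,230), the rough with its template in the middle (334,212) and the carved leg on blue (362,203). All three stand upright, and the tin hasn't moved from (392,236). Knife end margins are about 11 mm at each end, so I'm handing in.

```bash
python3 -c "
from plant import sign_off
print(sign_off())"
```

```text
the job is handed in; nothing more can be done
None
```

I handed the job in after about 41 s of robot time: the blank, roughed leg with template, and carved leg are upright on the board within about 2 mm of centre, the knife is centred on the cork strip, and the tin is where it was.

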